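Bin the empty ink bottle in the desk pedal bin

ROBOT

A 6-joint arm with a two-finger parallel gripper is mounted at the origin on the work surface; the furniture and walls round the work are solid. World frame = base frame: x ahead of the robot, y to its left, z up, the work surface at z = 0. Lengths are in m, angles in rad, forces in N, time in s.
With the tool pointing down it reaches from about 0.35 to 0.875 m from the base axis. Payload 4.2 kg.
Tool frame: the origin (TCP) lies at the very end of the fingers, on their centre line; the grasp point (between the pads) lies grip_point_offset behind it (grip_point_offset is the distance from the TCP to the grasp point, in m); z points along the fingers, y is the direction in which the jaws open and shut (so a half turn about z gives the same grasp; the last joint's range is limited). The gripper opens to 87 mm and grips with 3 to 60 N. Pads are 19 mm wide; open, the fingers measure 117 mm over their backs; the gripper's body (75 mm by 190 mm) begins 51 mm behind the grasp point.
Start: joints at [-1.051, 0.385, 0.008, 0, -1.194, -0.259], TCP at [0.161, -0.604, 0.223] pointing down, gripper open.
Joint ranges: [-3.14, 3.14], [-1.21, 2.06], [-1.07, 1.41], [-3.16, 2.05], [-2.99, -0.16], [-3.1, 3.1]. Speed limits (rad/s): [2.79, 2.79, 3.14, 3.14, 3.14, 3.14].

INTERFACE

Orientations are given as a unit quaternion [x, y, z, w].
In Python, from workcell import observe, read_camera, calibration, close_job, search_frame, grip_point_offset gives the robot as it stands.
- The arm moves only by the shell command python3 -m handwheel 'ROWS' [FORCE]. ROWS is JSON, a list of rows, each an object of numbers: "jaw": the opening in per cent of the stroke, from 0 (shut) to 100 (fully open); "tx", "ty", "tz": the shift along the tool's x, y, z in units of 0.04 m (1.0 is 0.04 m); "yaw": the turn about the tool's z in units of pi/2 rad (1.0 is pi/2 rad). In form: [{"jaw": .., "tx": .., "ty": .., "tz": .., "yaw": ..}, ...]. A call has 1 to 8 rows; each row shifts and turns the commanded pose from where the row before left it, along the tool's axes as they then stand; what a row does not reach is not made up. A row lasts 1/8 s, in which the tool goes at most 62.5 mm and 10.7 degrees, less where a joint would pass 70% of its speed; a pose out of reach is approached as far as the arm can. A call with a number of a shift or a turn outside -1 to 1 is refused whole. A call with a gripper value outside its range is refused whole. The fingers move at their own pace and stop on an object; FORCE is the grip in N (left out, the last holds). Time passes only in rows, so rows that do not move let the fingers close. It gives the time, the measured TCP pose, the force and the opening at its end, in the units of the state.
- observe(): the state, without advancing time (a new reading comes with each control period).
- read_camera(name): name is "scene" or "top" or "wrist"; returns (picture, depth): 420x560x3 uint8, blue, green, red; 420x560 float32, m along the optical axis (not along the pixel's ray), 0 where there is no reading.
- calibration(name): a dict with "K" (3x3 intrinsics, pixels), "R" (3x3) and "t" (3): a world point X has camera coordinates R X + t; the wrist camera has in their place "hand_eye" (4x4, takes a point from camera to tool coordinates, whose origin is the TCP and whose axes are the flange's). Camera axes: x right, y down, z forward; pixel columns grow to the right and rows downward; lengths in m; the calibration is good to about 2 mm. The wrist camera is an equidistant fisheye: a pixel r from the principal point sees the ray r / f radians off the axis. A picture is of the moment at which its call begins: read the wrist's pose just before it. calibration takes no time and is no camera call.
- close_job(): hands the job in, once; it reports no verdict.
Trained networks look in the newest picture that a camera, given by its name, has taken for a name from the list of things; names that differ only in an ending like _2 or _b are one class to them, and where a whole thing is asked for, a point or a joint stands for the part that bears it (a point fixed in the world has none). Each returns a list of dicts, best first, with "conf" (0 to 1); they miss things now and then, are a little off and sometimes report something else, mostly with a low value. They report only what shows in the picture. A call takes as long as a camera call. They do not tell look-alikes from the thing itself.
- search_frame(camera, label): "box" ([left, top, width, height] as shares, 0 to 1, of the picture: columns of its width, rows of its height, round what is visible of it).
The state is a dict: "clock": time; "q": joint angles; "joint_velocities": joint speeds; "joint_torque": joint torques, N m; "eef_pos": TCP position; "orientation": TCP orientation; "force": force on the tool from outside, world axes, zero at the start; "moment": the same for the moment, N m; "width": finger opening in m.
Only numpy, scipy, OpenCV 4.12 (cv2) and the standard library are available. Lean on these libraries where they do the work, as an engineer would, in place of code of your own. Each camera call takes 0.05 s, during which the arm holds its last target.

TASK

Throw the empty ink bottle away in the little pedal bin on the desk: press the bin's pedal right down to its stop so that the lid swings up and stays open by itself, and let the pedal come back up. Drop the bottle in through the open mouth, then tip the lid forward again so that it shuts. Leave the paint pots and the water glass standing where they are.

Things in the scene. Friction and masses are not known exactly. Their poses are not given: they have to be found in the camera images.
- desk_bin: Small round grey pedal bin standing firmly on the desk (it does not move), 132 mm across and 145 mm high to its rim, 165 mm high with the lid shut; black plinth, rim and rear hinge housing. Origin: centre of its underside; z up; its own -x axis points to the front (pedal side), +x to the rear (hinge side). Inner floor 39 mm above the desk, open mouth 114 mm across.
- bin_mouth (a point): Centre of the bin's mouth, at rim height (145 mm above the desk).
- pedal_tread (a point): Centre of the upper face of the pedal's steel tread with black ribs, which sticks out at the front of the bin (its own -x side): tread 50 mm front to back, 66 mm wide, 8 mm thick, its centre 124 mm from the bin's axis, 58 mm clear of the bin's wall. Up, it is 45 mm above the desk; down at its stop, 19 mm. The point moves with the pedal.
- bin_pedal (a joint): Pedal angle in rad: 0 up, 0.24 down at its stop (25 mm lower at the tread). Pivot 20 mm in front of the bin's axis, 27 mm above the desk. A spring returns it; pressing slowly takes about 7 N at first and 10 N at the stop, some newtons more if fast. On the way down it lifts the lid (7.15 rad of lid per rad of pedal); on the way back up it leaves the lid free.
- bin_lid (a joint): Lid angle in rad: 0 shut, 1.70 open against its rear stop, leaning back a little past upright. Its hinge axis is level, 75 mm behind the bin's axis, 146 mm above the desk. Beyond about 1.47 its own weight holds it at the rear stop; below that it falls shut by itself, slowed by a damper (1 to 3 s). To shut it, push it from behind past upright.
- lid_front (a point): Middle of the lid's front edge, opposite the hinge. The lid is a light domed disc 132 mm across, 6 mm thick at the edge, 18 mm in the middle; this point is 141 mm from the hinge axis. With the lid open it is the topmost point, about 285 mm above the desk; the dome then faces the rear, and 30 mm below this point its rear face lies about 10 mm farther back than this point.
- ink_bottle: The empty ink bottle: slim, round and black with a black cap, 29 mm across and 70 mm tall, clearly taller than the squat paint pots; stands upright among them. Origin: centre of its underside, z up along the bottle. About 60 g.
- paint_pot_a: Squat round paint pot with a ribbed lid, 33 mm across, 49 mm tall, standing. Origin: centre of its underside. To be left alone.
- paint_pot_b: Squat round paint pot with a ribbed lid, 30 mm across, 43 mm tall, standing. Origin: centre of its underside. To be left alone.
- paint_pot_c: Squat round paint pot with a ribbed lid, 33 mm across, 46 mm tall, standing. Origin: centre of its underside. To be left alone.
- rinse_cup: Glass of rinse water, 64 mm across, 85 mm tall, standing at the back. Origin: centre of its underside. To be left alone.
There are look-alikes about, which are no part of the job. What is shaped like the ink_bottle but pink or purple is not meant.

How it is judged:
By the outcome, as a careful person would: the job done as asked, in the order asked, and still so for the second after the job is handed in, with the robot touching nothing.
It also fails if it takes over 64 s, if anything falls off the work surface, if the arm or the gripper's body presses on something with over 40 N, if the wrist force passes 120 N, or if a joint passes its speed limit or range.

## Working session

There is one attempt and no reset: what is moved stays moved. The work goes in short steps, Python scripts to look and compute and a shell command to move; the robot and the scene stay as the last step left them, time stands still between calls to the robot, and variables do not carry over. Pictures are saved under pics/ and viewed, and the job is handed in when it is done.

```bash
ls; mkdir -p pics
python3 - <<'E'
from workcell import *
import cv2
s=observe();print(s, grip_point_offset)
for n in("scene","top","wrist"):
    p,d=read_camera(n);cv2.imwrite(f"pics/{n}0.png",p)
    import numpy as np;np.save(f"pics/{n}0.npy",d)
    c=calibration(n);print(n,{k:np.round(v,4).tolist() if not isinstance(v,str) else v for k,v in c.items()})
    if n!="wrist":
        for l in("ink_bottle","desk_bin","pedal_tread","rinse_cup","paint_pot_a","bin_lid"):
            try: print(l,search_frame(n,l))
            except Exception as e: print(l,e)
print(observe()["clock"])
E
```

```text
pics
{'clock': 0.0, 'q': array([-1.05141068e+00,  3.85545941e-01,  6.61620142e-03, -5.28201203e-04,
       -1.19399890e+00, -2.58608719e-01]), 'joint_velocities': array([-2.12259439e-03, -8.59639873e-04,  9.37556949e-04,  1.26217323e-03,
        4.47643092e-04,  2.57183232e-05]), 'joint_torque': array([ 4.40097419e-04, -3.90666890e+01,  1.87408304e+01,  4.22004372e+00,
        1.09812029e-02, -2.02791034e-04]), 'eef_pos': array([ 0.16101551, -0.60326948,  0.22145792]), 'orientation': array([-1.29922629e-01,  9.91523532e-01,  1.07960091e-03, -1.77220785e-04]), 'force': array([-0.73228121, -0.07172281, -0.17761765]), 'moment': array([ 0.03596602, -0.00865226,  0.00480401]), 'width': 0.08682355926014618} 0.0187
scene {'K': [[465.4011, 0.0, 288.1242], [0.0, 465.4011, 209.4949], [0.0, 0.0, 1.0]], 'R': [[0.4051, -0.914, -0.0228], [-0.3579, -0.1356, -0.9239], [0.8413, 0.3824, -0.382]], 't': [-0.4185, 0.2552, 0.5919]}
ink_bottle [{'box': [0.7129, 0.6505, 0.0409, 0.1105], 'conf': 0.61}, {'box': [0.3566, 0.564, 0.0818, 0.0479], 'conf': 0.59}, {'box': [0.7025, 0.5964, 0.0339, 0.1005], 'conf': 0
[... 1045 characters left out ...]
.3864, 0.5145, 0.0634, 0.0919], 'conf': 0.94}]
rinse_cup [{'box': [0.5671, 0.3238, 0.0471, 0.0883], 'conf': 0.83}, {'box': [0.3793, 0.3155, 0.123, 0.2993], 'conf': 0.6}, {'box': [0.3816, 0.3245, 0.1218, 0.1886], 'conf': 0.37}]
paint_pot_a [{'box': [0.6218, 0.6129, 0.0268, 0.0476], 'conf': 0.67}, {'box': [0.5755, 0.5036, 0.0189, 0.0395], 'conf': 0.53}, {'box': [0.5121, 0.6329, 0.0241, 0.034], 'conf': 0.49}]
bin_lid [{'box': [0.378, 0.3207, 0.1227, 0.1852], 'conf': 0.63}]
wrist {'K': [[325.1923, 0.0, 270.5123], [0.0, 325.1923, 211.1984], [0.0, 0.0, 1.0]], 'hand_eye': [[0.001, -0.952, -0.306, 0.0848], [1.0, 0.0009, 0.0005, -0.0005], [-0.0002, -0.306, 0.952, -0.1625], [0.0, 0.0, 0.0, 1.0]]}
0.75
```

View pics/scene0.png

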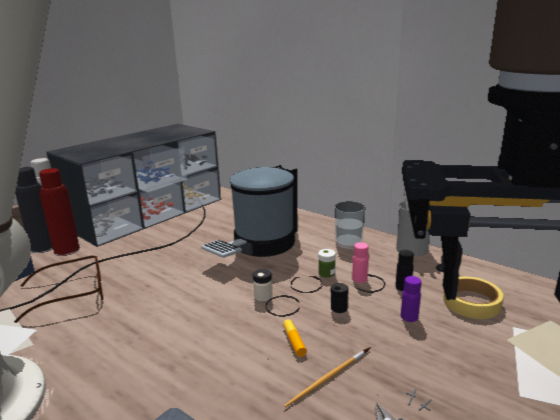

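View pics/top0.png

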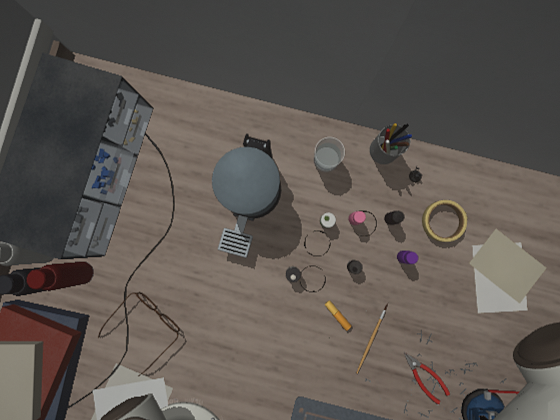

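The scene view has the black bottle at about (404,270) and the top view at (395,217). The pink and purple look-alikes are at top (358,217) and (407,257). The bin is at top (246,182), with its pedal at (235,241). The three pots are at top (328,219), (355,267) and (293,274), and the glass at (329,153).

```bash
cat > h.py <<'E'
import numpy as np
from workcell import *
def pt(name,u,v,d):
    c=calibration(name);K=np.array(c["K"]);R=np.array(c["R"]);t=np.array(c["t"])
    X=np.array([(u-K[0,2])/K[0,0]*d,(v-K[1,2])/K[1,1]*d,d]);return R.T@(X-t)
def cloud(name,D):
    c=calibration(name);K=np.array(c["K"]);R=np.array(c["R"]);t=np.array(c["t"])
    v,u=np.mgrid[:420,:560];X=np.stack([(u-K[0,2])/K[0,0]*D,(v-K[1,2])/K[1,1]*D,D],-1)
    W=(X-t)@R; W[D==0]=np.nan; return W
def proj(name,X):
    c=calibration(name);p=np.array(c["R"])@X+np.array(c["t"]);p=np.array(c["K"])@p;return p[:2]/p[2]
E
python3 - <<'E'
from h import *
from scipy import ndimage as nd
Wt=cloud("top",np.load("pics/top0.npy"));Ws=cloud("scene",np.load("pics/scene0.npy"))
for nm,W in(("top",Wt),("scene",Ws)):
    xy=W[...,:2];z=W[...,2]
    print(nm,"desk z",np.nanmedian(z[(np.abs(z)<.02)]))
    m=(z>.025)&(z<.3)&(W[...,0]>0.3)&(W[...,0]<1.1)&(W[...,1]>-.45)&(W[...,1]<.2)
    L,n=nd.label(m)
    for i in range(1,n+1):
        k=L==i
        if k.sum()<25: continue
        v,u=np.where(k);P=W[k];top=P[P[:,2]>np.percentile(P[:,2],95)-.006]
        print(k.sum(),"px",u.mean().round(),v.mean().round(),"zmax",np.percentile(P[:,2],98).round(4),"topmid",((top.min(0)+top.max(0))/2).round(4),"ext",np.ptp(top,axis=0).round(3))
# lid circle, pedal
for nm,W,(a,b,c,d) in(("top",Wt,(220,248,232,254)),):
    P=W[b-15:b+6,a:a+32].reshape(-1,3)
    P=P[(P[:,2]>.03)&(P[:,2]<.06)];print("pedal",P.mean(0),P.min(0),P.max(0),len(P))
m=(Wt[...,2]>.135)&(Wt[...,2]<.2)
m[:, :200]=0;m[:,300:]=0
P=Wt[m];print("lid",(P.min(0)+P.max(0))/2,np.ptp(P,axis=0),P.mean(0))
E
```

```text
top desk z -0.00011572287579329746
18732 px 244.0 56.0 zmax 0.2957 topmid [ 0.7845 -0.1972  0.2916] ext [0.136 0.505 0.017]
13494 px 92.0 154.0 zmax 0.192 topmid [0.6097 0.1407 0.1902] ext [0.377 0.119 0.009]
559 px 384.0 144.0 zmax 0.135 topmid [ 0.659  -0.4353  0.132 ] ext [0.051 0.023 0.015]
5041 px 246.0 189.0 zmax 0.1647 topmid [ 0.5696 -0.1484  0.163 ] ext [0.112 0.111 0.01 ]
828 px 329.0 153.0 zmax 0.0858 topmid [ 0.6383 -0.3175  0.083 ] ext [0.064 0.061 0.008]
168 px 358.0 217.0 zmax 0.0729 topmid [ 0.5023 -0.3803  0.0704] ext [0.023 0.023 0.007]
182 px 328.0 219.0 zmax 0.0479 topmid [ 0.4986 -0.3164  0.0456] ext [0.03  0.03  0.008]
42 px 390.0 217.0 zmax 0.0711 topmid [ 0.5041 -0.4492  0.0681] ext [0.007 0.002 0.006]
157 px 355.0 266.0 zmax 0.0455 topmid [ 0.3963 -0.3747  0.0426] ext [0.028 0.028 0.007]
185 px 293.0 274.0 zmax 0.0514 topmid [ 0.3811 -0.2404  0.0484] ext [0.03  0.03  0.007]
75 px 142.0 300.0 zmax 0.0431 topmid [0.3251 0.0881 0.0404] ext [0.034 0.044 0.007]
scene desk z -0.001998202516934222
37795 px 269.0 161.0 zmax 0.2925 topmid [ 0.805  -0.1252  0.2876] ext [0.179 0.649 0.025]
387 px 361.0 256.0 zmax 0.0687 topmid [ 0.5012 -0.3821  0.066 ] ext [0.025 0.024 0.007]
249 px 327.0 257.0 zmax 0.0443 topmid [ 0.4964 -0.3191  0.0415] ext [0.034 0.03  0.007]
118 px 84.0 260.0 zmax 0.0396 topmid [0.32   0.0904 0.0365] ext [0.033 0.059 0.007]
328 px 262.0 278.0 zmax 0.0473 topmid [ 0.3796 -0.242   0.0446] ext [0.034 0.031 0.007]
260 px 339.0 291.0 zmax 0.0417 topmid [ 0.3943 -0.376   0.0389] ext [0.031 0.029 0.007]
pedal [ 0.4484731  -0.11665091  0.04394282] [ 0.42582107 -0.14988608  0.03644299] [ 0.46917859 -0.08274643  0.05184459] 599
lid [ 0.66390927 -0.1545179   0.16748503] [0.31842318 0.19715606 0.06491873] [ 0.63018046 -0.15266533  0.16073939]
```

Run:
```python
from h import *
import cv2
Wt=cloud("top",np.load("pics/top0.npy"));Ws=cloud("scene",np.load("pics/scene0.npy"))
for nm,W,(u0,u1,v0,v1) in(("top",Wt,(383,406,208,228)),("scene",Ws,(394,415,250,292))):
    P=W[v0:v1,u0:u1].reshape(-1,3);P=P[(P[:,2]>.02)&(P[:,2]<.09)]
    T=P[P[:,2]>P[:,2].max()-.008];print(nm,len(P),P[:,2].max(),(T.min(0)+T.max(0))/2,np.ptp(T,axis=0))
# lid circle fit from top, edges at z~.15
B=Wt[140:225,205:290].reshape(-1,3);L=B[(B[:,2]>.140)&(B[:,2]<.18)]
c,r=cv2.minEnclosingCircle(L[:,:2].astype(np.float32));print("lid",c,r)
D=L[L[:,2]>.155];print("dome",cv2.minEnclosingCircle(D[:,:2].astype(np.float32)))
p=Wt[225:262,215:258].reshape(-1,3);p=p[(p[:,2]>.034)&(p[:,2]<.055)];print("ped",cv2.minAreaRect(p[:,:2].astype(np.float32)))
p=Ws[238:258,195:245].reshape(-1,3);p=p[(p[:,2]>.034)&(p[:,2]<.055)];print("ped scene",p.mean(0),cv2.minAreaRect(p[:,:2].astype(np.float32)))
for v in range(60,130,6): print(v,Wt[v,240].round(3))
for v in range(60,240,12): print(v,Ws[v,300].round(3))
```

```text
top 200 0.07349119381300649 [ 0.50299914 -0.46101264  0.0697855 ] [0.02507146 0.02517263 0.00741138]
scene 605 0.06993093654398055 [ 0.45760812 -0.47166205  0.06593701] [0.11154846 0.04307297 0.00798785]
lid (0.5806511044502258, -0.15364143252372742) 0.07761654257774353
dome ((0.5804702043533325, -0.15421044826507568), 0.07540012896060944)
ped ((0.45734167098999023, -0.11723311990499496), (0.06610376387834549, 0.06534063071012497), 74.17362213134766)
ped scene [ 0.44675349 -0.12164377  0.04102019] ((0.4657534062862396, -0.12300936877727509), (0.06588414311408997, 0.08823559433221817), 72.86116027832031)
60 [ 0.801 -0.139  0.164]
66 [ 0.801 -0.135  0.135]
72 [ 0.802 -0.132  0.103]
78 [ 0.803 -0.128  0.068]
84 [ 0.806 -0.123  0.025]
90 [ 0.806 -0.118 -0.013]
96 [ 0.787 -0.12   0.001]
102 [ 0.774 -0.12  -0.002]
108 [ 0.759 -0.12   0.   ]
114 [ 0.745 -0.12  -0.001]
120 [ 0.73  -0.12   0.001]
126 [ 0.717 -0.12  -0.003]
60 [ 0.801 -0.142  0.36 ]
72 [ 0.796 -0.144  0.334]
84 [ 0.799 -0.142  0.307]
96 [ 0.8   -0.141  0.279]
108 [ 0.802 -0.14   0.25 ]
120 [ 0.801 -0.14   0.221]
132 [ 0.8   -0.14   0.192]
144 [ 0.803 -0.138  0.161]
156 [ 0.796 -0.141  0.133]
168 [ 0.801 -0.138  0.1  ]
180 [ 0.802 -0.137  0.067]
192 [ 0.801 -0.137  0.035]
204 [ 0.8   -0.137  0.002]
216 [ 0.738 -0.163 -0.003]
228 [ 0.666 -0.193  0.   ]
```

```bash
python3 -m handwheel '[{"jaw":0,"tx":-0.6,"ty":0.6},{"jaw":0,"tx":-1,"ty":1},{"jaw":0,"tx":-1,"ty":1},{"jaw":0,"tx":-1,"ty":1},{"jaw":0,"tx":-1,"ty":1},{"jaw":0,"tx":-1,"ty":1},{"jaw":0,"tx":-1,"ty":1},{"jaw":0,"tx":-1,"ty":1}]' 20
cat > goto.py <<'E'
import sys
from h import *
from scipy.spatial.transform import Rotation as Ro
s=observe();R=Ro.from_quat(s["orientation"]).as_matrix();p=s["eef_pos"]
print("clock",s["clock"],"p",p.round(4),"xang",np.degrees(np.arctan2(R[1,0],R[0,0])).round(2),"zax",R[:,2].round(3),"F",s["force"].round(1),"w",round(s["width"],4))
if len(sys.argv)>3:
    T=np.array(list(map(float,sys.argv[1:4])));print("units",(R.T@(T-p)/.04).round(2))
    a=(165-np.degrees(np.arctan2(R[1,0],R[0,0]))+180)%360-180;print("yaw units",round(-a/90,3))
E
python3 goto.py 0.441 -0.1145 0.1
```

```text
clock 0.75 p [ 0.1612 -0.6038  0.2226] xang -165.06 zax [-0.  0. -1.] F [-0.3  0.4 -0.7] w 0.0869
units [-9.91 10.02  3.06]
yaw units 0.333invalid input at $[0]: expected keys jaw, tx, ty, tz, yaw
```

```bash
python3 -m handwheel '[{"jaw":0,"tx":-0.6,"ty":0.6,"tz":0,"yaw":0},{"jaw":0,"tx":-1,"ty":1,"tz":0,"yaw":0},{"jaw":0,"tx":-1,"ty":1,"tz":0,"yaw":0},{"jaw":0,"tx":-1,"ty":1,"tz":0,"yaw":0},{"jaw":0,"tx":-1,"ty":1,"tz":0,"yaw":0},{"jaw":0,"tx":-1,"ty":1,"tz":0,"yaw":0},{"jaw":0,"tx":-1,"ty":1,"tz":0,"yaw":0},{"jaw":0,"tx":-1,"ty":1,"tz":0,"yaw":0}]' 20
python3 goto.py 0.441 -0.1145 0.1
```

```text
clock: 1.75
eef_pos: [0.3773, -0.2301, 0.223]
orientation: [-0.13, 0.992, -0.0, 0.001]
force: [1.4, -0.8, -0.2]
width: 0.015
clock 1.75 p [ 0.3773 -0.2301  0.223 ] xang -165.05 zax [ 0.001 -0.    -1.   ] F [ 1.4 -0.8 -0.2] w 0.015
units [-2.28  2.38  3.08]
yaw units 0.333
```

```bash
python3 -m handwheel '[{"jaw":0,"tx":-1,"ty":1,"tz":0,"yaw":0},{"jaw":0,"tx":-1,"ty":1,"tz":0,"yaw":0},{"jaw":0,"tx":-0.3,"ty":0.4,"tz":0,"yaw":0},{"jaw":0,"tx":0,"ty":0,"tz":0.8,"yaw":0.111},{"jaw":0,"tx":0,"ty":0,"tz":0.8,"yaw":0.111},{"jaw":0,"tx":0,"ty":0,"tz":0.8,"yaw":0.111},{"jaw":0,"tx":0,"ty":0,"tz":0.6,"yaw":0},{"jaw":0,"tx":0,"ty":0,"tz":0,"yaw":0}]'
python3 goto.py 0.441 -0.1145 0.05
python3 - <<'E'
from h import *; import cv2
p,d=read_camera("scene");cv2.imwrite("pics/s1.png",p)
E
```

```text
clock: 2.75
eef_pos: [0.4394, -0.1154, 0.1013]
orientation: [0.131, 0.991, -0.0, -0.002]
force: [0.1, 0.3, 0.9]
width: 0.0003
clock 2.75 p [ 0.4394 -0.1154  0.1013] xang 164.97 zax [-0.004 -0.    -1.   ] F [0.1 0.3 0.9] w 0.0003
units [-0.04  0.03  1.28]
yaw units -0.0
```

View pics/s1.png

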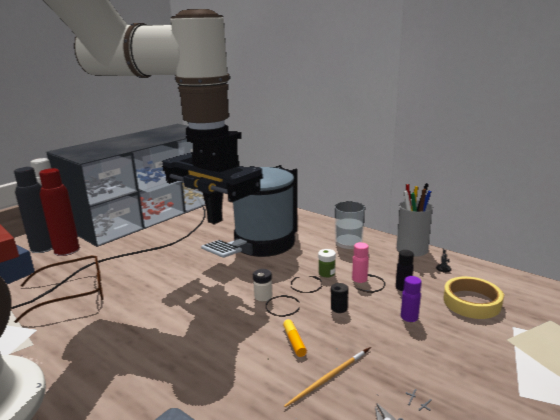

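The closed fingers hang over the tread, with the tip at about (213,220). Next I press it down slowly.

```bash
python3 -m handwheel '[{"jaw":0,"tx":0,"ty":0,"tz":0.6,"yaw":0},{"jaw":0,"tx":0,"ty":0,"tz":0.6,"yaw":0},{"jaw":0,"tx":0,"ty":0,"tz":0.15,"yaw":0},{"jaw":0,"tx":0,"ty":0,"tz":0.15,"yaw":0},{"jaw":0,"tx":0,"ty":0,"tz":0.15,"yaw":0},{"jaw":0,"tx":0,"ty":0,"tz":0.15,"yaw":0},{"jaw":0,"tx":0,"ty":0,"tz":0.1,"yaw":0},{"jaw":0,"tx":0,"ty":0,"tz":0.1,"yaw":0}]'
python3 goto.py 0.441 -0.1145 0.017
```

```text
clock: 3.8
eef_pos: [0.4404, -0.115, 0.0241]
orientation: [0.131, 0.991, 0.0, 0.0]
force: [-3.8, 3.4, 9.7]
width: 0.0005
clock 3.8 p [ 0.4404 -0.115   0.0241] xang 164.99 zax [ 0.  0. -1.] F [-3.8  3.4  9.7] w 0.0005
units [-0.01  0.02  0.18]
yaw units -0.0
```

```bash
python3 -m handwheel '[{"jaw":0,"tx":0,"ty":0,"tz":0.1,"yaw":0},{"jaw":0,"tx":0,"ty":0,"tz":0.08,"yaw":0},{"jaw":0,"tx":0,"ty":0,"tz":0.05,"yaw":0},{"jaw":0,"tx":0,"ty":0,"tz":0,"yaw":0}]'
python3 goto.py
python3 - <<'E'
from h import *; import cv2
p,d=read_camera("scene");cv2.imwrite("pics/s2.png",p)
E
```

```text
clock: 4.3
eef_pos: [0.4409, -0.1151, 0.0175]
orientation: [0.13, 0.992, -0.0, 0.001]
force: [-10.4, 5.3, 32.0]
width: 0.0004
clock 4.3 p [ 0.4409 -0.1151  0.0175] xang 165.08 zax [ 0.001 -0.    -1.   ] F [-10.4   5.3  32. ] w 0.0004
```

View pics/s2.png

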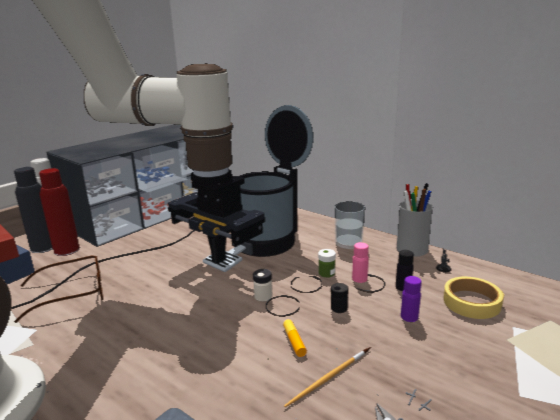

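The pedal is at its stop: 32 N, TCP at z 17.5 mm. The lid stands open at (289,137). Now I let the pedal rise and check.

```bash
python3 -m handwheel '[{"jaw":0,"tx":0,"ty":0,"tz":-0.3,"yaw":0},{"jaw":0,"tx":0,"ty":0,"tz":-0.5,"yaw":0},{"jaw":0,"tx":0,"ty":0,"tz":-1,"yaw":0},{"jaw":0,"tx":0,"ty":0,"tz":-1,"yaw":0},{"jaw":60,"tx":-0.5,"ty":-1,"tz":-0.8,"yaw":0},{"jaw":60,"tx":-0.5,"ty":-1,"tz":0,"yaw":0},{"jaw":60,"tx":-0.5,"ty":-1,"tz":0,"yaw":0},{"jaw":60,"tx":-0.5,"ty":-1,"tz":0,"yaw":0}]'
python3 -m handwheel '[{"jaw":60,"tx":-0.5,"ty":-1,"tz":0,"yaw":0},{"jaw":60,"tx":-0.5,"ty":-1,"tz":0,"yaw":0},{"jaw":60,"tx":-0.5,"ty":-1,"tz":0.5,"yaw":0},{"jaw":60,"tx":-0.24,"ty":-0.95,"tz":0.4,"yaw":0},{"jaw":60,"tx":0,"ty":0,"tz":0,"yaw":0}]'
python3 goto.py 0.503 -0.461 0.04
python3 - <<'E'
from h import *; import cv2
p,d=read_camera("scene");cv2.imwrite("pics/s3.png",p)
q,d=read_camera("wrist");cv2.imwrite("pics/w3.png",q)
E
```

```text
clock: 5.35
eef_pos: [0.4772, -0.2922, 0.159]
orientation: [0.131, 0.991, -0.0, 0.002]
force: [0.4, 0.8, 0.4]
width: 0.0328
clock: 5.98
eef_pos: [0.5016, -0.4632, 0.1199]
orientation: [0.133, 0.991, 0.0, -0.001]
force: [0.3, 0.6, 0.1]
width: 0.0524
clock 5.975 p [ 0.5016 -0.4632  0.1199] xang 164.77 zax [-0.002  0.001 -1.   ] F [0.3 0.6 0.1] w 0.0524
units [-0.02  0.06  2.  ]
yaw units -0.003
```

View pics/s3.png

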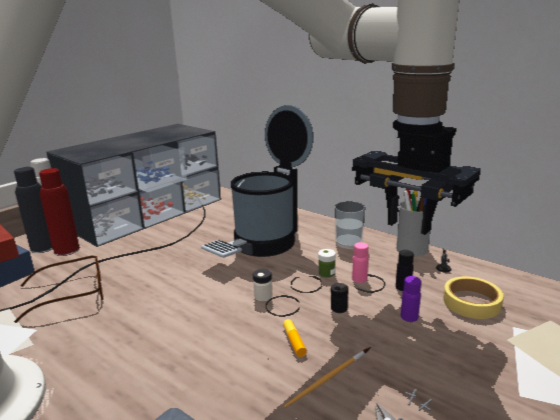

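View pics/w3.png

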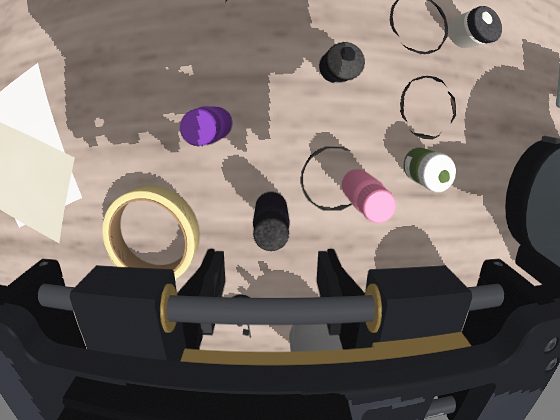

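The pedal is up again and the lid stays open at (289,137). In the wrist view the black bottle at (270,218) is centred between the jaws. Descend and grip.

```bash
python3 -m handwheel '[{"jaw":60,"tx":0,"ty":0.05,"tz":0.7,"yaw":0},{"jaw":60,"tx":0,"ty":0,"tz":0.8,"yaw":0},{"jaw":60,"tx":0,"ty":0,"tz":0.55,"yaw":0},{"jaw":60,"tx":0,"ty":0,"tz":0,"yaw":0},{"jaw":20,"tx":0,"ty":0,"tz":0,"yaw":0},{"jaw":0,"tx":0,"ty":0,"tz":0,"yaw":0},{"jaw":0,"tx":0,"ty":0,"tz":0,"yaw":0},{"jaw":0,"tx":0,"ty":0,"tz":0,"yaw":0}]' 15
python3 goto.py
```

```text
clock: 7.08
eef_pos: [0.5036, -0.4597, 0.0403]
orientation: [0.131, 0.991, -0.0, 0.001]
force: [0.5, 0.3, 2.3]
width: 0.0275
clock 7.075 p [ 0.5036 -0.4597  0.0403] xang 164.98 zax [ 0.001 -0.001 -1.   ] F [0.5 0.3 2.3] w 0.0275
```

```bash
python3 -m handwheel '[{"jaw":0,"tx":0,"ty":0,"tz":-0.5,"yaw":0},{"jaw":0,"tx":0,"ty":0,"tz":-0.9,"yaw":0},{"jaw":0,"tx":0,"ty":0,"tz":-0.9,"yaw":0},{"jaw":0,"tx":0,"ty":0,"tz":-0.9,"yaw":0},{"jaw":0,"tx":0,"ty":0,"tz":-0.9,"yaw":0},{"jaw":0,"tx":0,"ty":0,"tz":-0.9,"yaw":0},{"jaw":0,"tx":0.05,"ty":0.5,"tz":0,"yaw":0},{"jaw":0,"tx":0.1,"ty":1,"tz":0,"yaw":0}]'
python3 -m handwheel '[{"jaw":0,"tx":0.1,"ty":1,"tz":0,"yaw":0},{"jaw":0,"tx":0.1,"ty":1,"tz":0,"yaw":0},{"jaw":0,"tx":0.1,"ty":1,"tz":0,"yaw":0},{"jaw":0,"tx":0.05,"ty":1,"tz":0,"yaw":0},{"jaw":0,"tx":0.05,"ty":1,"tz":0,"yaw":0},{"jaw":0,"tx":0,"ty":0.9,"tz":0,"yaw":0},{"jaw":0,"tx":0,"ty":0.5,"tz":0,"yaw":0},{"jaw":0,"tx":0,"ty":0,"tz":0,"yaw":0}]'
python3 goto.py 0.566 -0.148 0.14
python3 - <<'E'
from h import *; import cv2
p,d=read_camera("scene");cv2.imwrite("pics/s4.png",p)
q,d=read_camera("wrist");cv2.imwrite("pics/w4.png",q)
E
```

```text
clock: 8.07
eef_pos: [0.5123, -0.399, 0.238]
orientation: [0.132, 0.991, 0.001, -0.001]
force: [-0.1, 0.3, -1.7]
width: 0.0279
clock: 9.07
eef_pos: [0.5637, -0.1471, 0.2386]
orientation: [0.13, 0.992, 0.0, -0.001]
force: [0.1, -0.3, -1.0]
width: 0.0277
clock 9.075 p [ 0.5637 -0.1471  0.2386] xang 165.09 zax [-0.001  0.    -1.   ] F [ 0.1 -0.3 -1. ] w 0.0277
units [-0.07 -0.01  2.47]
yaw units 0.001
```

View pics/s4.png

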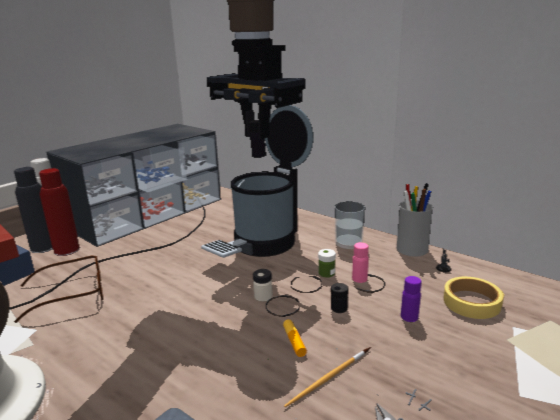

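View pics/w4.png

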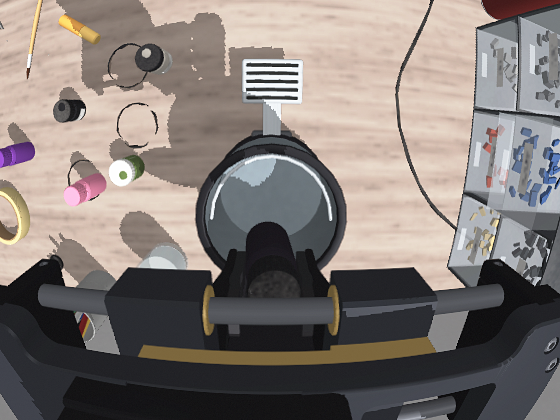

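The bottle is held upright over the mouth, which is centred at about (270,215) in the wrist view, with the lid clear behind. Lower it into the mouth and release.

```bash
python3 -m handwheel '[{"jaw":0,"tx":-0.05,"ty":0,"tz":0.6,"yaw":0},{"jaw":0,"tx":0,"ty":0,"tz":0.7,"yaw":0},{"jaw":0,"tx":0,"ty":0,"tz":0.7,"yaw":0},{"jaw":0,"tx":0,"ty":0,"tz":0.4,"yaw":0},{"jaw":0,"tx":0,"ty":0,"tz":0,"yaw":0},{"jaw":50,"tx":0,"ty":0,"tz":0,"yaw":0},{"jaw":50,"tx":0,"ty":0,"tz":0,"yaw":0},{"jaw":50,"tx":0,"ty":0,"tz":0,"yaw":0}]'
python3 -m handwheel '[{"jaw":50,"tx":0,"ty":0,"tz":0,"yaw":0},{"jaw":50,"tx":0,"ty":0,"tz":-0.5,"yaw":0},{"jaw":50,"tx":0,"ty":0,"tz":-1,"yaw":0},{"jaw":50,"tx":0,"ty":0,"tz":-1,"yaw":0},{"jaw":50,"tx":0,"ty":0,"tz":-1,"yaw":0},{"jaw":50,"tx":0,"ty":0,"tz":0,"yaw":0}]'
python3 goto.py
python3 - <<'E'
from h import *; import cv2
p,d=read_camera("scene");cv2.imwrite("pics/s5.png",p);np.save("pics/s5.npy",d)
q,d=read_camera("wrist");cv2.imwrite("pics/w5.png",q)
for l in("lid_front","bin_lid"):print(l,search_frame("scene",l))
E
```

```text
clock: 10.18
eef_pos: [0.5663, -0.1489, 0.1443]
orientation: [0.131, 0.991, 0.0, 0.001]
force: [0.4, -0.6, -0.4]
width: 0.0423
clock: 10.92
eef_pos: [0.5675, -0.1491, 0.2877]
orientation: [0.131, 0.991, 0.0, 0.004]
force: [-0.2, -0.7, -0.2]
width: 0.0435
clock 10.925 p [ 0.5675 -0.1491  0.2877] xang 165.0 zax [ 0.009 -0.001 -1.   ] F [-0.2 -0.7 -0.2] w 0.0435
lid_front [{'box': [0.4698, 0.244, 0.0889, 0.1681], 'conf': 0.9}]
bin_lid [{'box': [0.4714, 0.2407, 0.0889, 0.1721], 'conf': 0.85}]
```

View pics/s5.png

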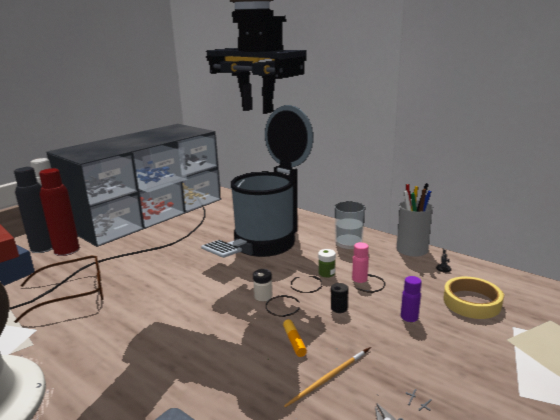

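View pics/w5.png

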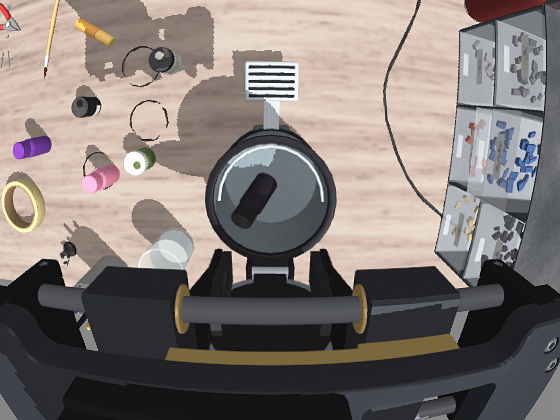

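The bottle lies inside the bin, at (255,200) in the wrist view, and the lid is open. Measure the lid, then go over it to its rear.

```bash
python3 - <<'E'
from h import *
W=cloud("scene",np.load("pics/s5.npy"))
P=W[100:170,262:315].reshape(-1,3);a=np.array([.569,-.149]);e=np.array([.966,-.259])
P=P[(P[:,2]>.15)];r=(P[:,:2]-a)@e;l=(P[:,:2]-a)@[.259,.966]
for z in np.arange(.16,.3,.015):
    k=(abs(P[:,2]-z)<.008)&(r<.15)
    if k.any():print(z.round(3),k.sum(),r[k].min().round(3),np.median(r[k]).round(3),r[k].max().round(3),l[k].min().round(3),l[k].max().round(3))
E
python3 -m handwheel '[{"jaw":0,"tx":0,"ty":0,"tz":-0.6,"yaw":0},{"jaw":0,"tx":0,"ty":0,"tz":-0.7,"yaw":0},{"jaw":0,"tx":-0.6,"ty":0,"tz":0,"yaw":0},{"jaw":0,"tx":-1,"ty":0,"tz":0,"yaw":0},{"jaw":0,"tx":-1,"ty":0,"tz":0,"yaw":0},{"jaw":0,"tx":-0.9,"ty":0,"tz":0,"yaw":0},{"jaw":0,"tx":0,"ty":0,"tz":0,"yaw":0}]'
python3 goto.py 0.7 -0.184 0.25
python3 - <<'E'
from h import *; import cv2
p,d=read_camera("scene");cv2.imwrite("pics/s6.png",p)
E
```

```text
0.16 148 0.073 0.077 0.081 -0.042 0.038
0.175 254 0.073 0.078 0.084 -0.056 0.05
0.19 328 0.074 0.079 0.085 -0.064 0.06
0.205 358 0.076 0.081 0.091 -0.067 0.063
0.22 386 0.078 0.083 0.092 -0.069 0.064
0.235 367 0.081 0.085 0.093 -0.069 0.064
0.25 335 0.081 0.087 0.094 -0.063 0.059
0.265 281 0.084 0.09 0.097 -0.055 0.048
0.28 129 -0.014 0.093 0.097 -0.039 0.029
0.295 92 -0.016 -0.007 0.011 -0.033 -0.023
clock: 12.0
eef_pos: [0.7023, -0.1854, 0.3302]
orientation: [0.131, 0.991, 0.0, -0.003]
force: [-0.3, -0.3, -0.3]
width: 0.0005
clock 12.0 p [ 0.7023 -0.1854  0.3302] xang 164.94 zax [-0.007  0.001 -1.   ] F [-0.3 -0.3 -0.3] w 0.0005
units [0.05 0.02 2.  ]
yaw units -0.001
```

View pics/s6.png

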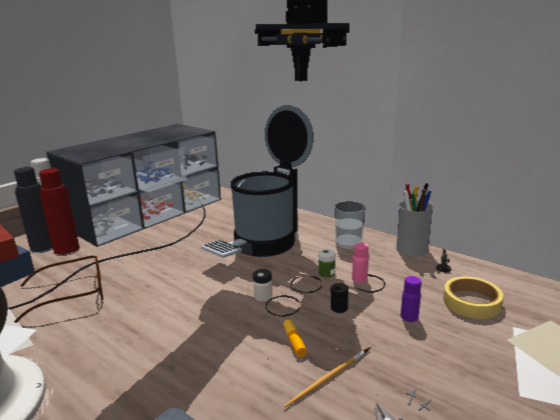

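```bash
python3 -m handwheel '[{"jaw":0,"tx":0,"ty":0,"tz":0.6,"yaw":0},{"jaw":0,"tx":0,"ty":0,"tz":0.8,"yaw":0},{"jaw":0,"tx":0,"ty":0,"tz":0.6,"yaw":0},{"jaw":0,"tx":0.2,"ty":0,"tz":0,"yaw":0},{"jaw":0,"tx":0.2,"ty":0,"tz":0,"yaw":0},{"jaw":0,"tx":0.2,"ty":0,"tz":0,"yaw":0},{"jaw":0,"tx":0.2,"ty":0,"tz":0,"yaw":0},{"jaw":0,"tx":0.2,"ty":0,"tz":0,"yaw":0}]'
python3 goto.py
python3 -m handwheel '[{"jaw":0,"tx":0.2,"ty":0,"tz":0,"yaw":0},{"jaw":0,"tx":0.2,"ty":0,"tz":0,"yaw":0},{"jaw":0,"tx":0.25,"ty":0,"tz":0,"yaw":0},{"jaw":0,"tx":0.25,"ty":0,"tz":0,"yaw":0},{"jaw":0,"tx":0.3,"ty":0,"tz":0,"yaw":0},{"jaw":0,"tx":0.2,"ty":0,"tz":0,"yaw":0},{"jaw":0,"tx":0,"ty":0,"tz":0,"yaw":0},{"jaw":0,"tx":0,"ty":0,"tz":0,"yaw":0}]'
python3 goto.py
python3 - <<'E'
from h import *; import cv2
p,d=read_camera("scene");cv2.imwrite("pics/s7.png",p)
E
```

```text
clock: 13.05
eef_pos: [0.6619, -0.1746, 0.256]
orientation: [0.131, 0.991, 0.0, 0.001]
force: [0.6, 0.2, 0.9]
width: 0.0007
clock 13.05 p [ 0.6619 -0.1746  0.256 ] xang 164.98 zax [ 0.001 -0.    -1.   ] F [0.6 0.2 0.9] w 0.0007
clock: 14.05
eef_pos: [0.6085, -0.1603, 0.2554]
orientation: [0.131, 0.991, -0.0, 0.0]
force: [-0.3, -0.5, -0.5]
width: 0.0003
clock 14.05 p [ 0.6085 -0.1603  0.2554] xang 164.98 zax [ 0. -0. -1.] F [-0.3 -0.5 -0.5] w 0.0003
```

View pics/s7.png

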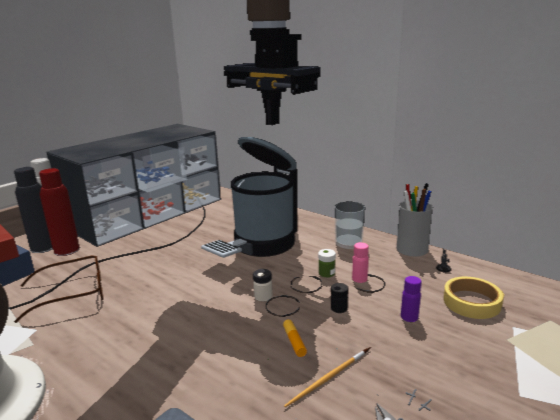

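The lid, at (267,153), is falling by itself. Raise the hand and wait for it to shut.

```bash
python3 -m handwheel '[{"jaw":0,"tx":0,"ty":0,"tz":-0.7,"yaw":0},{"jaw":0,"tx":0,"ty":0,"tz":-0.7,"yaw":0},{"jaw":0,"tx":0,"ty":0,"tz":0,"yaw":0},{"jaw":0,"tx":0,"ty":0,"tz":0,"yaw":0},{"jaw":0,"tx":0,"ty":0,"tz":0,"yaw":0},{"jaw":0,"tx":0,"ty":0,"tz":0,"yaw":0},{"jaw":0,"tx":0,"ty":0,"tz":0,"yaw":0},{"jaw":0,"tx":0,"ty":0,"tz":0,"yaw":0}]'
python3 -m handwheel '[{"jaw":0,"tx":0,"ty":0,"tz":0,"yaw":0},{"jaw":0,"tx":0,"ty":0,"tz":0,"yaw":0},{"jaw":0,"tx":0,"ty":0,"tz":0,"yaw":0},{"jaw":0,"tx":0,"ty":0,"tz":0,"yaw":0},{"jaw":0,"tx":0,"ty":0,"tz":0,"yaw":0},{"jaw":0,"tx":0,"ty":0,"tz":0,"yaw":0},{"jaw":0,"tx":0,"ty":0,"tz":0,"yaw":0},{"jaw":0,"tx":0,"ty":0,"tz":0,"yaw":0}]'
python3 goto.py
python3 - <<'E'
from h import *; import cv2
p,d=read_camera("scene");cv2.imwrite("pics/s8.png",p)
W=cloud("scene",d)
B=W[160:200,225:300].reshape(-1,3);r=(B[:,:2]-[.569,-.149]);k=np.hypot(*r.T)<.07
print("lid top z",np.percentile(B[k,2],[50,95,100]).round(4))
W0=cloud("scene",np.load("pics/scene0.npy"))
B=W0[160:200,225:300].reshape(-1,3);r=(B[:,:2]-[.569,-.149]);k=np.hypot(*r.T)<.07
print("before",np.percentile(B[k,2],[50,95,100]).round(4))
E
```

```text
clock: 15.1
eef_pos: [0.6083, -0.1603, 0.3112]
orientation: [0.131, 0.991, -0.0, -0.0]
force: [-0.8, 0.3, 0.1]
width: 0.0003
clock: 16.1
eef_pos: [0.6083, -0.1603, 0.3113]
orientation: [0.131, 0.991, -0.0, -0.0]
force: [0.9, -0.1, -0.2]
width: 0.0003
clock 16.1 p [ 0.6083 -0.1603  0.3113] xang 164.97 zax [-0. -0. -1.] F [ 0.9 -0.1 -0.2] w 0.0003
lid top z [0.1513 0.1613 0.1632]
before [0.1513 0.1612 0.163 ]
```

View pics/s8.png

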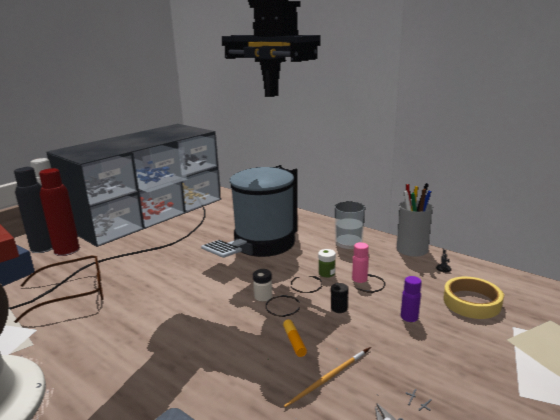

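The lid is shut, its height matching the first picture. The pots and glass are unmoved and the robot is clear of everything.

```bash
python3 -c "
from workcell import *
print(close_job())"
```

```text
the job is handed in; nothing more can be done
None
```

The job is done and handed in at about 16 s of robot time, well under the 64 s limit.

- **Pedal:** I pressed it to its stop, with about 32 N on the tool at a tread height of 17.5 mm. When I let go it came back up and the lid stayed open by itself.
- **Bottle:** I picked the black ink bottle, not the pink or purple look-alikes, and let it go inside the open mouth. The wrist picture then showed it lying in the bin.
- **Lid:** I pushed it from behind past upright and it fell shut. Its top then measured 163 mm by depth, the same as before the job.
- **Surroundings:** In the last scene picture the paint pots and the water glass stood where they did at the start. That was judged by eye; I did not measure them again. The gripper was raised clear and touching nothing.

No check failed, but two things did not go straight through:

- **Refused move:** My first move command was refused because some row values were missing. Nothing moved and no time passed.
- **Bottle position:** The scene camera's estimate was spoilt because its crop took in other things, so I used the top camera's. The wrist picture then showed the bottle centred between the jaws before I gripped it.

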